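Fit two grocery boxes round the tin in a carton

ROBOT

A 7-joint arm with a two-finger parallel gripper is mounted at the origin on a cart in front of the work surface, level with it; the furniture and walls round the work are solid. World frame = base frame: x ahead of the robot, y to its left, z up, the work surface at z = 0. Lengths are in m, angles in rad, forces in N, time in s.
With the tool pointing down it reaches from about 0.4 to 0.85 m from the base axis. Payload 4.5 kg.
Tool frame: the origin (TCP) lies midway between the tips of the shut fingers; the grasp point (between the pads) lies 19 mm behind it; z points along the fingers, y is the line along which they close (so a half turn about z gives the same grasp; the last joint's range is limited). The gripper opens to 88 mm and grips with 3 to 60 N. Pads are 18 mm wide; open, the fingers measure 123 mm over their backs; the gripper's body (75 mm by 187 mm) begins 45 mm behind the grasp point.
Start: joints at [-1.273, 0.689, -0.195, 1.565, 0.157, 0.902, -0.215], TCP at [0.163, 0.603, 0.239] pointing down, gripper open.
Joint ranges: [-3.01, 3.01], [-0.46, 2.08], [-1.47, 1.51], [0.13, 2.56], [-1, 4.14], [0.04, 2.09], [-2.66, 2.66]. Speed limits (rad/s): [2.57, 2.57, 3.14, 3.14, 3.14, 3.14, 3.14].

INTERFACE

Orientations are given as a unit quaternion [x, y, z, w].
In Python, from plant import get_state, viewer, workorder gives the robot as it stands. The module is installed in compiled form; this text tells all that it offers.
- The arm moves only by the tool step_arm, never from a script. Its argument "motion" is a list of rows, each an object of numbers: "wx", "wy", "wz": the turn, a rotation vector about the tool's x, y, z each as a share of 180 degrees, from -1 to 1; "dx", "dy", "dz": the shift along the tool's x, y, z each as a share of 8 cm, from -1 to 1; "claw": the finger opening in mm, from 0 to 88.1. A call has 1 to 8 rows; each row is the pose to reach, as a shift and turn from the pose commanded when the call began, along the tool's axes at that moment, turning the shorter way round; what a row does not reach only later rows make up. A row lasts 1/10 s, in which the tool goes at most 50 mm and 8.59 degrees, less where a joint would pass 70% of its speed; a pose out of reach is approached as far as the arm can. A call with a number of a shift or a turn outside -1 to 1 is refused whole. A call with a gripper value outside its range is refused whole. The fingers move at their own pace and stop on an object; "force" is the grip in N (left out, the last holds). Time passes only in rows, so rows that repeat a pose let the fingers close. It gives the time, the measured TCP pose, the force, the opening and the grip force at its end, in the units of the state.
- get_state(): the state, without advancing time (a new reading comes with each control period).
- viewer.snapshot(name): name is "scene" or "top" or "wrist"; returns (picture, depth): 420x560x3 uint8, red, green, blue; 420x560 float32, m along the optical axis (not along the pixel's ray), 0 where there is no reading.
- viewer.calibration(name): a dict with "vfov" (degrees; the focal length in pixels is half the picture's height over the tangent of half this angle, whatever the lens; pixels are square), "cx", "cy" (the principal point, pixels), "extrinsics" (4x4, takes a point from camera to world coordinates). Camera axes: x right, y down, z forward; pixel columns grow to the right and rows downward; lengths in m; the calibration is good to about 2 mm. The wrist camera is an equidistant fisheye: a pixel r from the principal point sees the ray r / f radians off the axis. A picture is of the moment at which its call begins: read the wrist's pose just before it. calibration takes no time and is no camera call; for the wrist camera it gives the pose at the moment of the call.
- workorder.finish_job(): hands the job in; it is judged then, once.
The state is a dict: "clock": time; "q": joint angles; "qd": joint speeds; "joint_torque": joint torques, N m; "tool_pos": TCP position; "eef_rot": TCP orientation; "contact_force": force on the tool from outside, world axes, zero at the start; "moment": the same for the moment, N m; "opening": opening from 0.0 (shut) to 1.0 (fully open); "finger_force": force on a finger pad.
Only numpy, scipy, OpenCV 4.12 (cv2) and the standard library are available. Lean on these libraries where they do the work, as an engineer would, in place of code of your own. Each camera call takes 0.05 s, during which the arm holds its last target. There are 200 camera calls.

TASK

Pack the two paper grocery boxes, the tall thick one and the low thin one, into the shallow cardboard carton beside the round tin that is already in it, so that all three stand upright and flat on the carton's floor. There is room for one box on each side of the tin, but the two rooms can differ in width, so look which box fits where. Set the boxes down without dropping or forcing them, and leave the mug, the sardine tin and the soup tin where they are.

Things in the scene. Friction and masses are not known exactly. Their poses are not given: they have to be found in the camera images.
- carton: open shallow brown cardboard tray, fixed to the worktop. Outside 132 mm along its own x, 250 mm along its own y, 45 mm high; walls 4 mm, floor 4 mm thick, so inside 124 x 242 mm. Origin: centre of its underside, on the worktop; z up. Placed with its long side roughly along world y, turned up to about 0.15 rad. A wall shelf overhangs the back of the worktop: its front edge at world x = 0.60, underside at z = 0.457, so keep wrist and forearm in front of it or below it
- flat_tin: round flat fish tin, 86 mm across, 40 mm high, loose, standing upright on the carton's floor near the middle of its length. Origin: centre of its underside. It is up to 15 mm off the carton's middle along the carton's y and up to 10 mm along its x, so the rooms between it and the two short walls differ, each 63 to 93 mm wide. It may be shifted inside the carton
- tall_box: the taller, thicker paper grocery box, pale: 66 mm along its own x, 104 mm along its own y, 109 mm high (lid edges to 112). Rigid, about 0.22 kg. Origin: centre of its underside, z up. It starts standing on the worktop to the left or right of the carton
- low_box: the lower, thinner paper grocery box, white with a dark top: 54 mm along its own x, 104 mm along its own y, 79 mm high (lid edges to 82). Rigid, about 0.12 kg. Origin: centre of its underside, z up. It starts standing on the worktop on the other side of the carton. Both boxes fit the carton only with their long side across it (box y along the carton's x)
- mug: white mug, 83 mm across, 86 mm high, at the right back; leave alone. Origin: centre of its underside
- sardine_tin: flat oblong sardine tin, 63 x 105 x 23 mm, at the left back; leave alone. Origin: centre of its underside
- soup_tin: round tin, 75 mm across, 58 mm high, at the right back on the worktop; leave alone. Origin: centre of its underside

How it is judged:
By the outcome, as a careful person would: the job done as asked, in the order asked, and still so for the second after the job is handed in, with the robot touching nothing.
It also fails if it takes over 61 s, if anything falls off the work surface, if the arm or the gripper's body presses on something with over 40 N, if the wrist force passes 120 N, or if a joint passes its speed limit or range.

## Working session

There is one attempt and no reset: what is moved stays moved. The work goes in short steps, Python scripts to look and compute and a tool call to move; the robot and the scene stay as the last step left them, time stands still between calls to the robot, and variables do not carry over. Pictures are saved under pics/ and viewed, at most 10 in all, crops included, and the job is handed in when it is done.

Besides the shell and the picture viewer there is one more tool, called as name(argument=value, ...), one argument or row to a line, values as JSON. step_arm: Moves the arm, as the interface text tells. Shift numbers are shares of 8 cm and turn numbers shares of 180 degrees, none past 1 either way. Its arguments: {"type":"object","properties":{"motion":{"type":"array","items":{"type":"object","properties":{"wx":{"type":"number","minimum":-1,"maximum":1},"wy":{"type":"number","minimum":-1,"maximum":1},"wz":{"type":"number","minimum":-1,"maximum":1},"dx":{"type":"number","minimum":-1,"maximum":1},"dy":{"type":"number","minimum":-1,"maximum":1},"dz":{"type":"number","minimum":-1,"maximum":1},"claw":{"type":"number"}}}},"force":{"type":"number"}},"required":["motion"]}

```bash
mkdir -p pics
cat > h.py <<'E'
import numpy as np, cv2
from plant import get_state, viewer, workorder
from scipy.spatial.transform import Rotation as R
def snap(n):
    c=viewer.calibration(n); p,d=viewer.snapshot(n); return c,p,d
def cloud(c,d):
    h,w=d.shape; f=h/2/np.tan(np.radians(c["vfov"])/2)
    v,u=np.mgrid[:h,:w]; P=np.stack([(u-c["cx"])/f*d,(v-c["cy"])/f*d,d],-1)
    T=np.array(c["extrinsics"]); return P@T[:3,:3].T+T[:3,3]
E
python3 - <<'E'
from h import *
for n in("top","scene"):
    c,p,d=snap(n); cv2.imwrite(f"pics/{n}1.png",p[...,::-1]); np.savez(f"{n}1.npz",p=p,d=d,P=cloud(c,d)); print(n,c["vfov"],np.array(c["extrinsics"]).round(3).tolist())
s=get_state(); print(s)
E
```

```text
top 49.91343967661153 [[-0.092, -0.973, 0.214, 0.317], [-0.996, 0.091, -0.014, -0.041], [-0.006, -0.214, -0.977, 1.221], [0.0, 0.0, 0.0, 1.0]]
scene 45.374846529426065 [[0.805, -0.346, 0.482, -0.063], [-0.594, -0.489, 0.639, -0.866], [0.015, -0.801, -0.599, 0.816], [0.0, 0.0, 0.0, 1.0]]
{'clock': 0.1, 'q': array([-1.27321514,  0.68991538, -0.19454722,  1.56624666,  0.15729829,
        0.90251619, -0.21506549]), 'qd': array([ 0.00056385, -0.00223006,  0.00017995, -0.00300863,  0.00217833,
       -0.00110392,  0.00038795]), 'joint_torque': array([-3.69987683e-03, -5.28502357e+01, -1.27116513e+00, -1.53839761e+01,
       -5.24127809e-02,  1.97875997e-03,  3.04636717e-05]), 'tool_pos': array([0.16283535, 0.60281346, 0.23797963]), 'eef_rot': array([ 1.31443308e-01,  9.91323328e-01, -8.44426198e-04, -5.84267937e-05]), 'contact_force': array([-0.05781121, -1.08377496, -0.10539634]), 'moment': array([ 0.00723791, -0.01139979,  0.00665542]), 'finger_force': 0.0, 'opening': 1.0005158586031535}
```

View pics/top1.png

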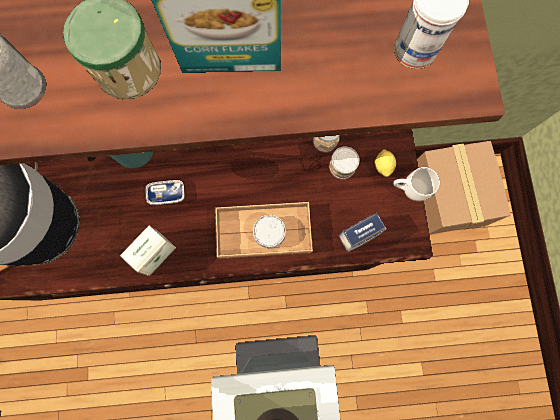

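View pics/scene1.png

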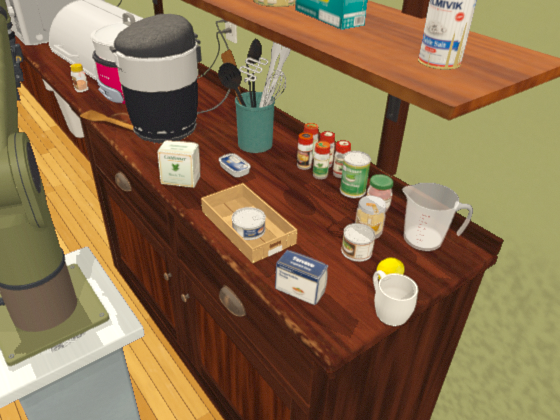

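The top view shows the tall box at about (148,250), the carton at (264,230) with the tin at (269,231), and the low box at (362,231). The soup tin, mug and sardine tin sit behind them. The scene view agrees. Next I'll measure with depth.

```bash
cat >> h.py <<'E'
def rect(P,m,z0,z1,nm):
    q=P[m&(P[...,2]>z0)&(P[...,2]<z1)]
    if len(q)<10: print(nm,"few",len(q)); return
    (c,s,a)=cv2.minAreaRect((q[:,:2]*1000).astype(np.float32)); print(nm,len(q),"z%.3f"%np.median(q[:,2]),"c",np.round(c,1),"size",np.round(s,1),"ang %.1f"%a)
    return q
def box(P,u0,u1,v0,v1):
    m=np.zeros(P.shape[:2],bool); m[v0:v1,u0:u1]=1; return m
E
python3 - <<'E'
from h import *
t=np.load("top1.npz");P=t["P"]
print("table z",P[205:215,190:205,2].mean())
rect(P,box(P,115,180,220,280),.10,.125,"tall")
rect(P,box(P,335,390,208,255),.07,.095,"low")
rect(P,box(P,205,322,195,265),.038,.055,"carton+tin")
rect(P,box(P,248,290,212,252),.034,.05,"tin")
rect(P,box(P,140,190,175,210),.015,.04,"sard")
rect(P,box(P,325,362,140,182),.05,.07,"soup")
rect(P,box(P,390,442,162,205),.075,.1,"mug")
s=np.load("scene1.npz")["P"]
rect(s,box(s,155,205,138,190),.10,.125,"tall s")
rect(s,box(s,270,330,250,305),.07,.095,"low s")
rect(s,box(s,198,300,180,262),.038,.055,"carton s")
rect(s,box(s,230,268,205,242),.034,.05,"tin s")
E
```

```text
table z 0.0009643873318656408
tall 1046 z0.111 c [483.6 289.1] size [ 63.4 101.6] ang 43.5
low 795 z0.081 c [ 482.7 -266.7] size [ 51.2 103.1] ang 23.9
carton+tin 1283 z0.043 c [515.1  -8.6] size [252.1 132.5] ang 88.3
tin 835 z0.042 c [498.9 -24.2] size [105.4  85.8] ang 4.3
sard 797 z0.021 c [645.9 252.2] size [ 63.6 104.4] ang 1.2
soup 616 z0.056 c [ 691.8 -242.5] size [97.1 75. ] ang 13.0
mug 222 z0.083 c [ 599.6 -432.7] size [90.6 79.1] ang 43.9
tall s 494 z0.109 c [480.3 286.4] size [ 74.1 102.6] ang 44.0
low s 908 z0.080 c [ 478.7 -269.4] size [ 55.1 102.7] ang 24.9
carton s 1157 z0.041 c [512.1 -10.6] size [254.8 135.9] ang 88.5
tin s 704 z0.040 c [496.9 -35.3] size [166.2  84.8] ang 47.4
```

```bash
cat >> h.py <<'E'
def delta(x,y,z,yaw):
    "shares to bring TCP to x,y,z, tool down, closing line (tool y) at yaw deg"
    s=get_state(); A=R.from_quat(s["eef_rot"])
    yaws=[yaw,yaw+180]; out=[]
    for a in yaws:
        c,si=np.cos(np.radians(a)),np.sin(np.radians(a))
        M=np.array([[-si,c,0],[c,si,0],[0,0,-1.]])
        out.append((A.inv()*R.from_matrix(M)).as_rotvec())
    w=min(out,key=np.linalg.norm)
    y0=A.as_matrix()[:,1]
    print("t%.1f tcp"%s["clock"],s["tool_pos"].round(4),"yaw %.1f"%np.degrees(np.arctan2(y0[1],y0[0])),"q",s["q"].round(2),"shift",(A.inv().apply(np.array([x,y,z])-s["tool_pos"])/.08).round(3),"turn",(w/np.pi).round(4))
E
python3 - <<'E'
from h import *
from scipy.optimize import least_squares
for n,b in(("top1",(248,290,212,252)),("scene1",(225,272,200,242))):
    P=np.load(n+".npz")["P"]; m=box(P,*b); q=P[m&(P[...,2]>.036)&(P[...,2]<.05)&(abs(P[...,0]-.512)<.055)&(abs(P[...,1]+.024)<.06)]
    print(n,len(q),cv2.minEnclosingCircle((q[:,:2]*1000).astype(np.float32)),np.percentile(q,[1,99],axis=0).round(4).tolist())
delta(.482,.288,.2,43.5)
E
```

```text
top1 814 ((509.5227355957031, -23.572229385375977), 43.182777404785156) [[0.469, -0.0637, 0.0365], [0.5497, 0.0166, 0.0469]]
scene1 610 ((506.608642578125, -22.6776065826416), 46.1221923828125) [[0.4652, -0.0673, 0.0364], [0.548, 0.0172, 0.0453]]
t0.1 tcp [0.1628 0.6028 0.238 ] yaw 74.9 q [-1.27  0.69 -0.19  1.57  0.16  0.9  -0.22] shift [-4.877 -2.759  0.48 ] turn [-0.0005  0.0002  0.1744]
```

step_arm(
  motion=[
    {"dx": -0.25, "dy": -0.14, "dz": 0.02},
    {"dx": -0.5, "dy": -0.28, "dz": 0.05},
    {"dx": -0.75, "dy": -0.41, "dz": 0.07},
    {"dx": -0.97, "dy": -0.55, "dz": 0.1},
  ],
)

```text
$.motion[0]: bad value
```

step_arm(
  motion=[
    {"dx": -0.25, "dy": -0.14, "dz": 0.02},
    {"dx": -0.5, "dy": -0.28, "dz": 0.05},
    {"dx": -0.75, "dy": -0.41, "dz": 0.07},
    {"dx": -0.97, "dy": -0.55, "dz": 0.1},
  ],
)

```text
$.motion[0]: bad value
```

step_arm(
  motion=[
    {"dx": -0.25, "dy": -0.14, "dz": 0.02, "wx": 0, "wy": 0, "wz": 0, "claw": 88},
    {"dx": -0.5, "dy": -0.28, "dz": 0.05, "wx": 0, "wy": 0, "wz": 0, "claw": 88},
    {"dx": -0.75, "dy": -0.41, "dz": 0.07, "wx": 0, "wy": 0, "wz": 0, "claw": 88},
    {"dx": -0.97, "dy": -0.55, "dz": 0.1, "wx": 0, "wy": 0, "wz": 0, "claw": 88},
  ],
)

```text
clock: 0.5
tool_pos: [0.2273, 0.5397, 0.2303]
eef_rot: [0.132, 0.991, -0.0, 0.0]
contact_force: [0.0, 0.7, 0.2]
opening: 1.003
finger_force: 0.0
```

step_arm(
  motion=[
    {"dx": -0.25, "dy": -0.14, "dz": 0.02, "wx": 0, "wy": 0, "wz": 0, "claw": 88},
    {"dx": -0.5, "dy": -0.28, "dz": 0.05, "wx": 0, "wy": 0, "wz": 0, "claw": 88},
    {"dx": -0.75, "dy": -0.41, "dz": 0.07, "wx": 0, "wy": 0, "wz": 0, "claw": 88},
    {"dx": -0.97, "dy": -0.55, "dz": 0.1, "wx": 0, "wy": 0, "wz": 0, "claw": 88},
  ],
)

```text
clock: 0.9
tool_pos: [0.2907, 0.477, 0.2224]
eef_rot: [0.132, 0.991, -0.0, 0.0]
contact_force: [-0.5, 0.1, -0.1]
opening: 0.997
finger_force: 0.0
```

step_arm(
  motion=[
    {"dx": -0.25, "dy": -0.14, "dz": 0.02, "wx": 0, "wy": 0, "wz": 0, "claw": 88},
    {"dx": -0.5, "dy": -0.28, "dz": 0.05, "wx": 0, "wy": 0, "wz": 0, "claw": 88},
    {"dx": -0.75, "dy": -0.41, "dz": 0.07, "wx": 0, "wy": 0, "wz": 0, "claw": 88},
    {"dx": -0.97, "dy": -0.55, "dz": 0.1, "wx": 0, "wy": 0, "wz": 0, "claw": 88},
  ],
)

```text
clock: 1.3
tool_pos: [0.3541, 0.4143, 0.2144]
eef_rot: [0.132, 0.991, -0.0, -0.0]
contact_force: [0.9, 1.0, 0.3]
opening: 0.997
finger_force: 0.0
```

step_arm(
  motion=[
    {"dx": -0.25, "dy": -0.14, "dz": 0.02, "wx": 0, "wy": 0, "wz": 0, "claw": 88},
    {"dx": -0.5, "dy": -0.28, "dz": 0.05, "wx": 0, "wy": 0, "wz": 0, "claw": 88},
    {"dx": -0.75, "dy": -0.41, "dz": 0.07, "wx": 0, "wy": 0, "wz": 0, "claw": 88},
    {"dx": -0.97, "dy": -0.55, "dz": 0.1, "wx": 0, "wy": 0, "wz": 0, "claw": 88},
  ],
)

```text
clock: 1.7
tool_pos: [0.4175, 0.3517, 0.2064]
eef_rot: [0.132, 0.991, -0.0, -0.0]
contact_force: [0.4, -0.2, -0.1]
opening: 1.0
finger_force: 0.0
```

step_arm(
  motion=[
    {"dx": -0.25, "dy": -0.14, "dz": 0.02, "wx": 0, "wy": 0, "wz": 0.04, "claw": 88},
    {"dx": -0.5, "dy": -0.28, "dz": 0.05, "wx": 0, "wy": 0, "wz": 0.08, "claw": 88},
    {"dx": -0.75, "dy": -0.41, "dz": 0.07, "wx": 0, "wy": 0, "wz": 0.12, "claw": 88},
    {"dx": -0.97, "dy": -0.55, "dz": 0.1, "wx": 0, "wy": 0, "wz": 0.15, "claw": 88},
    {"dx": -0.97, "dy": -0.55, "dz": 0.1, "wx": 0, "wy": 0, "wz": 0.174, "claw": 88},
    {"dx": -0.97, "dy": -0.55, "dz": 0.1, "wx": 0, "wy": 0, "wz": 0.174, "claw": 88},
    {"dx": -0.97, "dy": -0.55, "dz": 0.1, "wx": 0, "wy": 0, "wz": 0.174, "claw": 88},
  ],
)

```text
clock: 2.4
tool_pos: [0.4796, 0.2903, 0.1985]
eef_rot: [0.393, 0.92, -0.0, -0.0]
contact_force: [-0.4, -0.3, -1.0]
opening: 1.0
finger_force: 0.0
```

Run:
```python
from h import *
delta(.482,.288,.056,43.5)
c,p,d=snap("wrist"); cv2.imwrite("pics/w1.png",p[...,::-1]); print(c["vfov"],c["cx"],c["cy"],np.array(c["extrinsics"]).round(3).tolist())
```

```text
t2.4 tcp [0.4796 0.2903 0.1985] yaw 43.7 q [-0.57  0.66 -0.09  1.81  0.08  0.68  0.05] shift [-0.042  0.003  1.781] turn [-0.0001 -0.0002  0.0012]
65.70646984690485 282.22962702182565 215.18399120193823 [[0.722, 0.663, 0.198, 0.428], [0.692, -0.692, -0.209, 0.345], [-0.001, 0.288, -0.958, 0.345], [0.0, 0.0, 0.0, 1.0]]
```

View pics/w1.png

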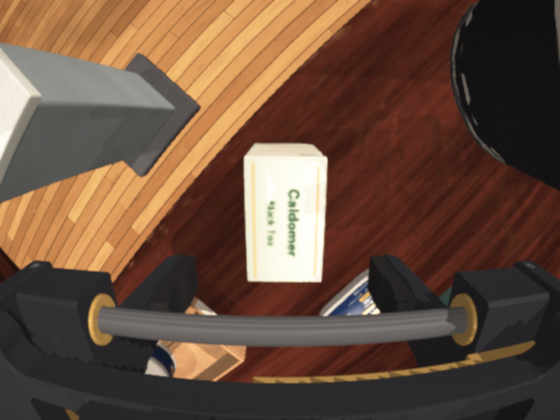

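The wrist view shows the tall box's top at about (245..327, 155..283), lined up between the fingers at (175,290) and (395,290). I'll measure the top with the fisheye depth.

```bash
cat >> h.py <<'E'
def wcloud(c,d):
    h,w=d.shape; f=h/2/np.tan(np.radians(c["vfov"])/2)
    v,u=np.mgrid[:h,:w]; x,y=u-c["cx"],v-c["cy"]; r=np.hypot(x,y)+1e-9; k=np.tan(np.minimum(r/f,1.5))/r
    P=np.stack([x*k*d,y*k*d,d],-1); T=np.array(c["extrinsics"]); return P@T[:3,:3].T+T[:3,3]
E
python3 - <<'E'
from h import *
c,p,d=snap("wrist");P=wcloud(c,d)
q=rect(P,box(P,225,345,130,300),.10,.125,"tall w")
print(P[220,285],P[250,350])
E
```

```text
tall w 9920 z0.111 c [481.9 291.1] size [ 60.9 102.1] ang 43.4
[0.48045926 0.29328266 0.11044263] [0.58518885 0.29469032 0.0006794 ]
```

step_arm(
  motion=[
    {"dx": -0.02, "dy": 0.01, "dz": 0.3, "wx": 0, "wy": 0, "wz": 0, "claw": 88},
    {"dx": -0.03, "dy": 0.015, "dz": 0.6, "wx": 0, "wy": 0, "wz": 0, "claw": 88},
    {"dx": -0.03, "dy": 0.015, "dz": 0.89, "wx": 0, "wy": 0, "wz": 0, "claw": 88},
  ],
)

```text
clock: 2.8
tool_pos: [0.4826, 0.2895, 0.1269]
eef_rot: [0.393, 0.919, 0.0, 0.0]
contact_force: [-0.2, 0.1, -0.5]
opening: 0.996
finger_force: 0.0
```

step_arm(
  motion=[
    {"dx": 0, "dy": 0, "dz": 0.25, "wx": 0, "wy": 0, "wz": 0, "claw": 88},
    {"dx": 0, "dy": 0, "dz": 0.5, "wx": 0, "wy": 0, "wz": 0, "claw": 88},
    {"dx": 0, "dy": 0, "dz": 0.7, "wx": 0, "wy": 0, "wz": 0, "claw": 88},
    {"dx": 0, "dy": 0, "dz": 0.89, "wx": 0, "wy": 0, "wz": 0, "claw": 88},
    {"dx": 0, "dy": 0, "dz": 0.89, "wx": 0, "wy": 0, "wz": 0, "claw": 88},
    {"dx": 0, "dy": 0, "dz": 0.89, "wx": 0, "wy": 0, "wz": 0, "claw": 88},
  ],
)

```text
clock: 3.4
tool_pos: [0.4825, 0.2894, 0.0565]
eef_rot: [0.394, 0.919, 0.0, -0.0]
contact_force: [0.2, 0.8, -0.6]
opening: 1.0
finger_force: 0.0
```

step_arm(
  motion=[
    {"dx": 0, "dy": 0, "dz": 0, "wx": 0, "wy": 0, "wz": 0, "claw": 60},
    {"dx": 0, "dy": 0, "dz": 0, "wx": 0, "wy": 0, "wz": 0, "claw": 55},
    {"dx": 0, "dy": 0, "dz": 0, "wx": 0, "wy": 0, "wz": 0, "claw": 55},
    {"dx": 0, "dy": 0, "dz": 0, "wx": 0, "wy": 0, "wz": 0, "claw": 55},
    {"dx": 0, "dy": 0, "dz": 0, "wx": 0, "wy": 0, "wz": 0, "claw": 55},
    {"dx": 0, "dy": 0, "dz": 0, "wx": 0, "wy": 0, "wz": 0, "claw": 55},
  ],
  force=20,
)

```text
clock: 4.0
tool_pos: [0.4829, 0.2891, 0.057]
eef_rot: [0.394, 0.919, 0.0, 0.0]
contact_force: [-1.1, -0.2, 5.8]
opening: 0.741
finger_force: 20.0
```

step_arm(
  motion=[
    {"dx": 0, "dy": 0, "dz": -0.15, "wx": 0, "wy": 0, "wz": 0, "claw": 55},
    {"dx": 0, "dy": 0, "dz": -0.4, "wx": 0, "wy": 0, "wz": 0, "claw": 55},
    {"dx": 0, "dy": 0, "dz": -0.7, "wx": 0, "wy": 0, "wz": 0, "claw": 55},
    {"dx": 0, "dy": 0, "dz": -1, "wx": 0, "wy": 0, "wz": 0, "claw": 55},
    {"dx": 0, "dy": 0, "dz": -1, "wx": 0, "wy": 0, "wz": 0, "claw": 55},
  ],
)

```text
clock: 4.5
tool_pos: [0.4844, 0.29, 0.1393]
eef_rot: [0.394, 0.919, 0.003, 0.002]
contact_force: [1.2, 1.1, -1.9]
opening: 0.737
finger_force: 20.0
```

step_arm(
  motion=[
    {"dx": -0.12, "dy": -0.08, "dz": 0, "wx": 0, "wy": 0, "wz": 0, "claw": 55},
    {"dx": -0.33, "dy": -0.23, "dz": 0, "wx": 0, "wy": 0, "wz": 0, "claw": 55},
    {"dx": -0.55, "dy": -0.39, "dz": 0, "wx": 0, "wy": 0, "wz": 0, "claw": 55},
    {"dx": -0.77, "dy": -0.54, "dz": 0, "wx": 0, "wy": 0, "wz": 0, "claw": 55},
  ],
)

```text
clock: 4.9
tool_pos: [0.4928, 0.212, 0.1348]
eef_rot: [0.394, 0.919, -0.002, -0.001]
contact_force: [0.2, -0.8, -1.7]
opening: 0.732
finger_force: 20.0
```

step_arm(
  motion=[
    {"dx": -0.2, "dy": -0.14, "dz": 0, "wx": 0, "wy": 0, "wz": 0, "claw": 55},
    {"dx": -0.4, "dy": -0.28, "dz": 0, "wx": 0, "wy": 0, "wz": 0, "claw": 55},
    {"dx": -0.6, "dy": -0.42, "dz": 0, "wx": 0, "wy": 0, "wz": 0, "claw": 55},
    {"dx": -0.77, "dy": -0.54, "dz": 0, "wx": 0, "wy": 0, "wz": 0, "claw": 55},
  ],
)

```text
clock: 5.3
tool_pos: [0.5039, 0.1373, 0.1348]
eef_rot: [0.395, 0.919, -0.002, -0.001]
contact_force: [-0.7, -0.6, -2.7]
opening: 0.736
finger_force: 20.0
```

step_arm(
  motion=[
    {"dx": -0.2, "dy": -0.14, "dz": 0, "wx": 0, "wy": 0, "wz": -0.03, "claw": 55},
    {"dx": -0.4, "dy": -0.28, "dz": 0, "wx": 0, "wy": 0, "wz": -0.07, "claw": 55},
    {"dx": -0.6, "dy": -0.42, "dz": 0, "wx": 0, "wy": 0, "wz": -0.11, "claw": 55},
    {"dx": -0.77, "dy": -0.54, "dz": 0, "wx": 0, "wy": 0, "wz": -0.15, "claw": 55},
    {"dx": -0.77, "dy": -0.54, "dz": 0, "wx": 0, "wy": 0, "wz": -0.19, "claw": 55},
    {"dx": -0.77, "dy": -0.54, "dz": 0, "wx": 0, "wy": 0, "wz": -0.23, "claw": 55},
    {"dx": -0.77, "dy": -0.54, "dz": 0, "wx": 0, "wy": 0, "wz": -0.248, "claw": 55},
    {"dx": -0.77, "dy": -0.54, "dz": 0, "wx": 0, "wy": 0, "wz": -0.248, "claw": 55},
  ],
)

```text
clock: 6.1
tool_pos: [0.5149, 0.0643, 0.1349]
eef_rot: [0.016, 1.0, -0.0, -0.002]
contact_force: [-0.3, -0.3, -2.8]
opening: 0.736
finger_force: 20.0
```

Run:
```python
from h import *
delta(.516,.0665,.0615,88.3)
c,p,d=snap("top");P=cloud(c,d); np.savez("top2.npz",p=p,d=d,P=P)
c,p,d=snap("wrist"); cv2.imwrite("pics/w2.png",p[...,::-1]); P=wcloud(c,d); np.savez("w2.npz",P=P,p=p)
s=get_state();print(s["contact_force"],s["finger_force"],s["opening"])
```

```text
t6.1 tcp [0.5149 0.0643 0.1349] yaw 88.2 q [-0.01  0.73 -0.34  1.97  0.46  0.52  0.87] shift [-0.016  0.028  0.918] turn [-0.0002 -0.001  -0.0008]
[-0.34466775 -0.75770738 -2.03282715] 19.99704153975472 0.7361022420843308
```

View pics/w2.png

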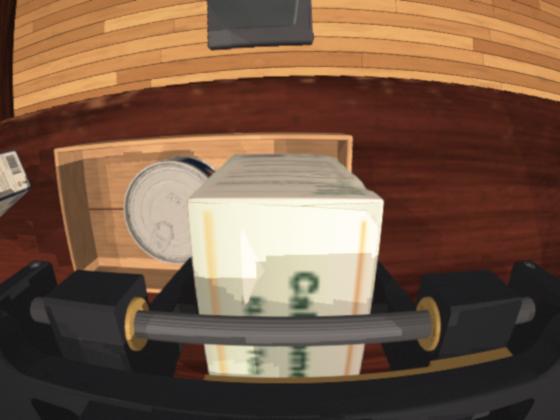

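The wrist view shows the box held over the left room, the tin at (175,215), the carton's left wall at (350,145) and its right wall at (65,215). I'll check tilt and clearances from this cloud.

Run:
```python
from h import *
for n,b,bt,bc in(("w2",(185,390,190,380),(115,225,150,265),(50,360,125,300)),("top2",None,(230,290,205,255),(200,325,195,265))):
    P=np.load(n+".npz")["P"]
    if b:
        m=box(P,*b); q=rect(P,m,.175,.21,"boxtop")
        A=np.c_[q[:,:2]-q[:,:2].mean(0),np.ones(len(q))]; print("slopes",np.linalg.lstsq(A,q[:,2],rcond=None)[0].round(4))
        f=P[box(P,210,360,158,198)]; f=f[(f[:,2]>.06)&(f[:,2]<.17)]; print("front bottom",np.percentile(f,[2,98],axis=0).round(4).tolist())
    m=box(P,*bt)&(abs(P[...,0]-.512)<.05)&(P[...,1]<.03)&(P[...,1]>-.08); q=P[m&(P[...,2]>.036)&(P[...,2]<.05)]
    print(n,"tin",cv2.minEnclosingCircle((q[:,:2]*1000).astype(np.float32)))
    rect(P,box(P,*bc),.035,.052,"carton "+n)
```

```text
boxtop 28476 z0.189 c [498.8  68.5] size [79.2 72.3] ang 88.2
slopes [0.0255 0.0035 0.1881]
front bottom [[0.4601, 0.0399, 0.1061], [0.4642, 0.0962, 0.1693]]
w2 tin ((507.7242431640625, -22.686946868896484), 43.36088562011719)
carton w2 9103 z0.041 c [513.5  -7.5] size [251.9 132.2] ang 88.3
top2 tin ((0.0, 0.0), 0.0)
carton top2 106 z0.045 c [ 518.3 -131.9] size [129.2  32. ] ang 13.5
```

step_arm(
  motion=[
    {"dx": 0, "dy": 0.01, "dz": 0.2, "wx": 0, "wy": 0, "wz": 0, "claw": 55},
    {"dx": 0, "dy": 0.01, "dz": 0.4, "wx": 0, "wy": 0, "wz": 0, "claw": 55},
    {"dx": 0, "dy": 0.01, "dz": 0.6, "wx": 0, "wy": 0, "wz": 0, "claw": 55},
    {"dx": 0, "dy": 0.01, "dz": 0.75, "wx": 0, "wy": 0, "wz": 0, "claw": 55},
    {"dx": 0, "dy": 0.01, "dz": 0.85, "wx": 0, "wy": 0, "wz": 0, "claw": 55},
    {"dx": 0, "dy": 0.01, "dz": 0.87, "wx": 0, "wy": 0, "wz": 0, "claw": 55},
    {"dx": 0, "dy": 0.01, "dz": 0.87, "wx": 0, "wy": 0, "wz": 0, "claw": 55},
  ],
)

```text
clock: 6.9
tool_pos: [0.5162, 0.0666, 0.0667]
eef_rot: [0.016, 1.0, -0.0, -0.0]
contact_force: [0.1, -0.6, -2.3]
opening: 0.735
finger_force: 20.0
```

step_arm(
  motion=[
    {"dx": 0, "dy": 0, "dz": 0.01, "wx": 0, "wy": 0, "wz": 0, "claw": 55},
    {"dx": 0, "dy": 0, "dz": 0.02, "wx": 0, "wy": 0, "wz": 0, "claw": 55},
    {"dx": 0, "dy": 0, "dz": 0.03, "wx": 0, "wy": 0, "wz": 0, "claw": 55},
    {"dx": 0, "dy": 0, "dz": 0.04, "wx": 0, "wy": 0, "wz": 0, "claw": 55},
    {"dx": 0, "dy": 0, "dz": 0.04, "wx": 0, "wy": 0, "wz": 0, "claw": 55},
  ],
)

```text
clock: 7.4
tool_pos: [0.5162, 0.0665, 0.0635]
eef_rot: [0.016, 1.0, 0.0, 0.0]
contact_force: [0.5, -0.9, -3.1]
opening: 0.737
finger_force: 20.0
```

step_arm(
  motion=[
    {"dx": 0, "dy": 0, "dz": 0.01, "wx": 0, "wy": 0, "wz": 0, "claw": 55},
    {"dx": 0, "dy": 0, "dz": 0.015, "wx": 0, "wy": 0, "wz": 0, "claw": 55},
    {"dx": 0, "dy": 0, "dz": 0.02, "wx": 0, "wy": 0, "wz": 0, "claw": 55},
    {"dx": 0, "dy": 0, "dz": 0.025, "wx": 0, "wy": 0, "wz": 0, "claw": 55},
    {"dx": 0, "dy": 0, "dz": 0.025, "wx": 0, "wy": 0, "wz": 0, "claw": 55},
  ],
)

```text
clock: 7.9
tool_pos: [0.5161, 0.0665, 0.0614]
eef_rot: [0.016, 1.0, 0.0, -0.0]
contact_force: [0.1, -0.5, -2.0]
opening: 0.738
finger_force: 20.0
```

step_arm(
  motion=[
    {"dx": 0, "dy": 0, "dz": 0.005, "wx": 0, "wy": 0, "wz": 0, "claw": 55},
    {"dx": 0, "dy": 0, "dz": 0.01, "wx": 0, "wy": 0, "wz": 0, "claw": 55},
    {"dx": 0, "dy": 0, "dz": 0.012, "wx": 0, "wy": 0, "wz": 0, "claw": 55},
    {"dx": 0, "dy": 0, "dz": 0.012, "wx": 0, "wy": 0, "wz": 0, "claw": 55},
  ],
)

```text
clock: 8.3
tool_pos: [0.5162, 0.0665, 0.0609]
eef_rot: [0.016, 1.0, 0.0, 0.0]
contact_force: [-1.0, -0.1, 5.3]
opening: 0.74
finger_force: 20.0
```

step_arm(
  motion=[
    {"dx": 0, "dy": 0, "dz": 0.005, "wx": 0, "wy": 0, "wz": 0, "claw": 55},
    {"dx": 0, "dy": 0, "dz": 0.008, "wx": 0, "wy": 0, "wz": 0, "claw": 55},
    {"dx": 0, "dy": 0, "dz": 0.008, "wx": 0, "wy": 0, "wz": 0, "claw": 55},
  ],
  force=5,
)

```text
clock: 8.6
tool_pos: [0.5164, 0.0665, 0.0604]
eef_rot: [0.016, 1.0, -0.0, 0.0]
contact_force: [-1.8, 0.5, 7.2]
opening: 0.738
finger_force: 5.0
```

step_arm(
  motion=[
    {"dx": 0, "dy": 0, "dz": 0, "wx": 0, "wy": 0, "wz": 0, "claw": 68},
    {"dx": 0, "dy": 0, "dz": 0, "wx": 0, "wy": 0, "wz": 0, "claw": 74},
    {"dx": 0, "dy": 0, "dz": 0, "wx": 0, "wy": 0, "wz": 0, "claw": 82},
    {"dx": 0, "dy": 0, "dz": 0, "wx": 0, "wy": 0, "wz": 0, "claw": 86},
    {"dx": 0, "dy": 0, "dz": 0, "wx": 0, "wy": 0, "wz": 0, "claw": 86},
    {"dx": 0, "dy": 0, "dz": 0, "wx": 0, "wy": 0, "wz": 0, "claw": 86},
  ],
)

```text
clock: 9.2
tool_pos: [0.5162, 0.0665, 0.0598]
eef_rot: [0.016, 1.0, 0.0, -0.0]
contact_force: [0.3, 0.6, -0.3]
opening: 0.975
finger_force: 0.0
```

step_arm(
  motion=[
    {"dx": 0, "dy": 0, "dz": -0.2, "wx": 0, "wy": 0, "wz": 0, "claw": 86},
    {"dx": 0, "dy": 0, "dz": -0.5, "wx": 0, "wy": 0, "wz": 0, "claw": 86},
    {"dx": 0, "dy": 0, "dz": -0.8, "wx": 0, "wy": 0, "wz": 0, "claw": 86},
    {"dx": 0, "dy": 0, "dz": -1, "wx": 0, "wy": 0, "wz": 0, "claw": 86},
  ],
)

```text
clock: 9.6
tool_pos: [0.5165, 0.0666, 0.1413]
eef_rot: [0.016, 1.0, 0.0, 0.001]
contact_force: [-0.5, -0.1, -0.6]
opening: 0.976
finger_force: 0.0
```

step_arm(
  motion=[
    {"dx": 0, "dy": -0.2, "dz": -0.3, "wx": 0, "wy": 0, "wz": 0, "claw": 86},
    {"dx": 0, "dy": -0.5, "dz": -0.5, "wx": 0, "wy": 0, "wz": 0, "claw": 86},
    {"dx": 0, "dy": -1, "dz": -0.7, "wx": 0, "wy": 0, "wz": 0, "claw": 86},
    {"dx": 0, "dy": -1, "dz": -0.7, "wx": 0, "wy": 0, "wz": 0, "claw": 86},
  ],
)

```text
clock: 10.0
tool_pos: [0.514, -0.0205, 0.1972]
eef_rot: [0.02, 1.0, -0.002, 0.001]
contact_force: [-0.9, -0.7, -0.4]
opening: 0.973
finger_force: 0.0
```

Run:
```python
from h import *
delta(.4825,-.2665,.2,23.9)
c,p,d=snap("wrist"); cv2.imwrite("pics/w3.png",p[...,::-1]); P=wcloud(c,d); np.savez("w3.npz",P=P,p=p)
```

```text
t10.0 tcp [ 0.514  -0.0205  0.1972] yaw 87.7 q [ 0.21  0.63 -0.43  1.94  0.42  0.66  1.06] shift [ 0.267 -3.089 -0.021] turn [-0.001   0.0013  0.3542]
```

View pics/w3.png

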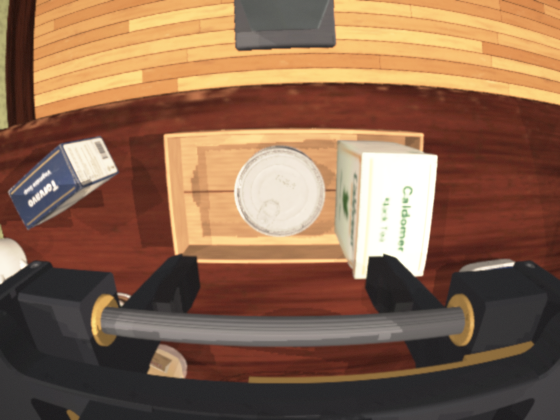

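The tall box stands in the left room with its top at about (390,210). The tin is at (280,190) and the right room at (180..235) is free. The low box is at (60,180).

Run:
```python
from h import *
P=np.load("w3.npz")["P"]
m=box(P,225,335,140,240)&(abs(P[...,0]-.51)<.048); q=P[m&(P[...,2]>.036)&(P[...,2]<.05)]
print("tin",cv2.minEnclosingCircle((q[:,:2]*1000).astype(np.float32)),np.percentile(q,[1,99],axis=0).round(4).tolist())
rect(P,box(P,155,340,120,268)|box(P,400,428,120,160),.035,.052,"carton")
q=rect(P,box(P,330,445,140,280),.105,.125,"tall")
A=np.c_[q[:,:2]-q[:,:2].mean(0),np.ones(len(q))]; print("slopes",np.linalg.lstsq(A,q[:,2],rcond=None)[0].round(4))
for v in(160,180,200): 
    r=P[v,170:240]; print(v,[(round(1000*a[1]),round(1000*a[2])) for a in r[::4]])
```

```text
tin ((507.98651123046875, -22.609230041503906), 43.57305908203125) [[0.468, -0.0632, 0.039], [0.5487, 0.0174, 0.0448]]
carton 9182 z0.041 c [513.6  -8.3] size [249.7 132.3] ang 88.2
tall 8479 z0.114 c [514.5  67.9] size [ 62.2 101.6] ang 88.1
slopes [0.0139 0.0407 0.1142]
160 [(-128, 40), (-128, 29), (-128, 16), (-127, 5), (-122, 4), (-118, 5), (-113, 6), (-109, 3), (-105, 3), (-100, 4), (-95, 6), (-91, 5), (-87, 4), (-82, 5), (-79, 3), (-74, 5), (-69, 5), (-65, 4)]
180 [(-128, 44), (-129, 31), (-129, 19), (-129, 4), (-125, 5), (-120, 5), (-116, 4), (-111, 5), (-106, 4), (-102, 5), (-97, 4), (-93, 5), (-89, 4), (-84, 4), (-80, 2), (-76, 4), (-71, 4), (-61, 40)]
200 [(-130, 45), (-128, 39), (-128, 27), (-129, 12), (-128, 3), (-123, 4), (-118, 3), (-113, 5), (-109, 5), (-104, 4), (-100, 3), (-95, 4), (-91, 4), (-86, 4), (-82, 3), (-77, 4), (-73, 3), (-63, 40)]
```

step_arm(
  motion=[
    {"dx": 0.01, "dy": -0.2, "dz": 0, "wx": 0, "wy": 0, "wz": 0, "claw": 88},
    {"dx": 0.03, "dy": -0.5, "dz": 0, "wx": 0, "wy": 0, "wz": 0, "claw": 88},
    {"dx": 0.07, "dy": -0.77, "dz": 0, "wx": 0, "wy": 0, "wz": 0, "claw": 88},
  ],
)

```text
clock: 10.35
tool_pos: [0.5061, -0.0741, 0.1955]
eef_rot: [0.014, 1.0, 0.0, -0.0]
contact_force: [0.4, 0.3, -0.7]
opening: 1.0
finger_force: 0.0
```

step_arm(
  motion=[
    {"dx": 0.02, "dy": -0.25, "dz": 0, "wx": 0, "wy": 0, "wz": 0, "claw": 88},
    {"dx": 0.04, "dy": -0.5, "dz": 0, "wx": 0, "wy": 0, "wz": 0, "claw": 88},
    {"dx": 0.07, "dy": -0.77, "dz": 0, "wx": 0, "wy": 0, "wz": 0, "claw": 88},
  ],
)

```text
clock: 10.65
tool_pos: [0.4987, -0.1352, 0.1955]
eef_rot: [0.014, 1.0, 0.001, -0.0]
contact_force: [1.0, -0.9, -0.1]
opening: 0.995
finger_force: 0.0
```

step_arm(
  motion=[
    {"dx": 0.02, "dy": -0.25, "dz": 0, "wx": 0, "wy": 0, "wz": 0, "claw": 88},
    {"dx": 0.04, "dy": -0.5, "dz": 0, "wx": 0, "wy": 0, "wz": 0, "claw": 88},
    {"dx": 0.07, "dy": -0.77, "dz": 0, "wx": 0, "wy": 0, "wz": 0, "claw": 88},
  ],
)

```text
clock: 10.95
tool_pos: [0.4914, -0.1966, 0.1954]
eef_rot: [0.014, 1.0, 0.001, -0.0]
contact_force: [0.3, 0.6, 0.2]
opening: 0.997
finger_force: 0.0
```

step_arm(
  motion=[
    {"dx": 0.02, "dy": -0.25, "dz": 0, "wx": 0, "wy": 0, "wz": 0.04, "claw": 88},
    {"dx": 0.04, "dy": -0.5, "dz": 0, "wx": 0, "wy": 0, "wz": 0.08, "claw": 88},
    {"dx": 0.07, "dy": -0.77, "dz": 0, "wx": 0, "wy": 0, "wz": 0.125, "claw": 88},
    {"dx": 0.07, "dy": -0.77, "dz": 0, "wx": 0, "wy": 0, "wz": 0.17, "claw": 88},
    {"dx": 0.07, "dy": -0.77, "dz": 0, "wx": 0, "wy": 0, "wz": 0.215, "claw": 88},
    {"dx": 0.07, "dy": -0.77, "dz": 0, "wx": 0, "wy": 0, "wz": 0.26, "claw": 88},
    {"dx": 0.07, "dy": -0.77, "dz": 0, "wx": 0, "wy": 0, "wz": 0.305, "claw": 88},
    {"dx": 0.07, "dy": -0.77, "dz": 0, "wx": 0, "wy": 0, "wz": 0.35, "claw": 88},
  ],
)

```text
clock: 11.75
tool_pos: [0.484, -0.2574, 0.1953]
eef_rot: [0.537, 0.843, 0.0, -0.0]
contact_force: [-0.7, 0.1, -1.1]
opening: 1.002
finger_force: 0.0
```

Run:
```python
from h import *
viewer.snapshot("top");viewer.snapshot("top")
c,p,d=snap("wrist"); cv2.imwrite("pics/w4.png",p[...,::-1]); P=wcloud(c,d); np.savez("w4.npz",P=P,p=p)
m=(abs(P[...,0]-.4825)<.09)&(abs(P[...,1]+.267)<.09)
rect(P,m,.072,.095,"low w"); delta(.482,-.2675,.052,24)
```

```text
low w 6774 z0.081 c [ 481.7 -265.9] size [ 50.7 102.5] ang 23.5
t11.9 tcp [ 0.484  -0.2576  0.1955] yaw 25.5 q [ 0.5   0.65 -0.16  1.84  0.15  0.66  0.7 ] shift [-0.102 -0.075  1.793] turn [-0.0001 -0.0002  0.0083]
```

View pics/w4.png

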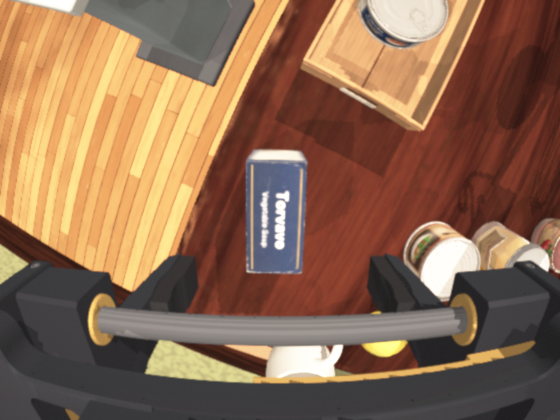

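The wrist view shows the low box's top at about (247..305, 160..272), centred between the fingers, with nothing close by. I'll descend and grip.

step_arm(
  motion=[
    {"dx": -0.05, "dy": -0.04, "dz": 0.25, "wx": 0, "wy": 0, "wz": 0.01, "claw": 88},
    {"dx": -0.1, "dy": -0.07, "dz": 0.5, "wx": 0, "wy": 0, "wz": 0.01, "claw": 88},
    {"dx": -0.1, "dy": -0.07, "dz": 0.75, "wx": 0, "wy": 0, "wz": 0.01, "claw": 88},
    {"dx": -0.1, "dy": -0.07, "dz": 0.91, "wx": 0, "wy": 0, "wz": 0.01, "claw": 88},
  ],
)

```text
clock: 12.3
tool_pos: [0.4815, -0.2679, 0.1215]
eef_rot: [0.548, 0.837, 0.0, -0.001]
contact_force: [-0.3, 0.2, 0.4]
opening: 0.997
finger_force: 0.0
```

step_arm(
  motion=[
    {"dx": 0, "dy": 0, "dz": 0.25, "wx": 0, "wy": 0, "wz": 0, "claw": 88},
    {"dx": 0, "dy": 0, "dz": 0.5, "wx": 0, "wy": 0, "wz": 0, "claw": 88},
    {"dx": 0, "dy": 0, "dz": 0.75, "wx": 0, "wy": 0, "wz": 0, "claw": 88},
    {"dx": 0, "dy": 0, "dz": 0.91, "wx": 0, "wy": 0, "wz": 0, "claw": 88},
    {"dx": 0, "dy": 0, "dz": 0.91, "wx": 0, "wy": 0, "wz": 0, "claw": 88},
  ],
)

```text
clock: 12.8
tool_pos: [0.4812, -0.2677, 0.0488]
eef_rot: [0.548, 0.836, 0.0, -0.002]
contact_force: [-0.3, -0.3, 0.4]
opening: 1.001
finger_force: 0.0
```

Run:
```python
from h import *
delta(.482,-.267,.05,23.7)
```

```text
t12.8 tcp [ 0.4812 -0.2677  0.0488] yaw 23.5 q [ 0.48  0.89 -0.09  1.92  0.2   0.34  0.64] shift [ 0.004  0.012 -0.015] turn [-0.0005 -0.0008 -0.0011]
```

step_arm(
  motion=[
    {"dx": 0, "dy": 0, "dz": 0, "wx": 0, "wy": 0, "wz": 0, "claw": 55},
    {"dx": 0, "dy": 0, "dz": 0, "wx": 0, "wy": 0, "wz": 0, "claw": 44},
    {"dx": 0, "dy": 0, "dz": 0, "wx": 0, "wy": 0, "wz": 0, "claw": 44},
    {"dx": 0, "dy": 0, "dz": 0, "wx": 0, "wy": 0, "wz": 0, "claw": 44},
    {"dx": 0, "dy": 0, "dz": 0, "wx": 0, "wy": 0, "wz": 0, "claw": 44},
    {"dx": 0, "dy": 0, "dz": 0, "wx": 0, "wy": 0, "wz": 0, "claw": 44},
    {"dx": 0, "dy": 0, "dz": 0, "wx": 0, "wy": 0, "wz": 0, "claw": 44},
  ],
  force=15,
)

```text
clock: 13.5
tool_pos: [0.4822, -0.2688, 0.0508]
eef_rot: [0.549, 0.836, 0.0, 0.0]
contact_force: [-0.8, -0.1, 6.3]
opening: 0.62
finger_force: 15.0
```

step_arm(
  motion=[
    {"dx": 0, "dy": 0, "dz": -0.15, "wx": 0, "wy": 0, "wz": 0, "claw": 44},
    {"dx": 0, "dy": 0, "dz": -0.4, "wx": 0, "wy": 0, "wz": 0, "claw": 44},
    {"dx": 0, "dy": 0, "dz": -0.7, "wx": 0, "wy": 0, "wz": 0, "claw": 44},
    {"dx": 0, "dy": 0, "dz": -0.9, "wx": 0, "wy": 0, "wz": 0, "claw": 44},
    {"dx": 0, "dy": 0, "dz": -0.9, "wx": 0, "wy": 0, "wz": 0, "claw": 44},
  ],
)

```text
clock: 14.0
tool_pos: [0.4831, -0.2693, 0.1246]
eef_rot: [0.549, 0.836, 0.0, 0.002]
contact_force: [0.4, 0.0, -1.0]
opening: 0.619
finger_force: 15.0
```

step_arm(
  motion=[
    {"dx": 0.12, "dy": 0.08, "dz": 0, "wx": 0, "wy": 0, "wz": 0, "claw": 44},
    {"dx": 0.35, "dy": 0.23, "dz": 0, "wx": 0, "wy": 0, "wz": 0, "claw": 44},
    {"dx": 0.62, "dy": 0.42, "dz": 0, "wx": 0, "wy": 0, "wz": 0, "claw": 44},
    {"dx": 0.9, "dy": 0.6, "dz": 0, "wx": 0, "wy": 0, "wz": 0, "claw": 44},
  ],
)

```text
clock: 14.4
tool_pos: [0.4968, -0.1814, 0.1211]
eef_rot: [0.549, 0.836, -0.0, -0.001]
contact_force: [0.4, 0.7, -1.0]
opening: 0.614
finger_force: 15.0
```

step_arm(
  motion=[
    {"dx": 0.25, "dy": 0.17, "dz": 0, "wx": 0, "wy": 0, "wz": -0.04, "claw": 44},
    {"dx": 0.5, "dy": 0.34, "dz": 0, "wx": 0, "wy": 0, "wz": -0.085, "claw": 44},
    {"dx": 0.75, "dy": 0.5, "dz": 0, "wx": 0, "wy": 0, "wz": -0.13, "claw": 44},
    {"dx": 0.9, "dy": 0.6, "dz": 0, "wx": 0, "wy": 0, "wz": -0.175, "claw": 44},
    {"dx": 0.9, "dy": 0.6, "dz": 0, "wx": 0, "wy": 0, "wz": -0.22, "claw": 44},
    {"dx": 0.9, "dy": 0.6, "dz": 0, "wx": 0, "wy": 0, "wz": -0.265, "claw": 44},
    {"dx": 0.9, "dy": 0.6, "dz": 0, "wx": 0, "wy": 0, "wz": -0.31, "claw": 44},
    {"dx": 0.9, "dy": 0.6, "dz": 0, "wx": 0, "wy": 0, "wz": -0.355, "claw": 44},
  ],
)

```text
clock: 15.2
tool_pos: [0.5118, -0.097, 0.1211]
eef_rot: [0.02, 1.0, 0.001, -0.001]
contact_force: [-0.3, -0.6, -0.9]
opening: 0.617
finger_force: 15.0
```

Run:
```python
from h import *
viewer.snapshot("top")
c,p,d=snap("wrist"); cv2.imwrite("pics/w5.png",p[...,::-1]); P=wcloud(c,d); np.savez("w5.npz",P=P,p=p)
delta(.512,-.098,.0548,88.3)
cv2.imwrite("pics/t5.png",viewer.snapshot("top")[0][...,::-1])
m=(abs(P[...,0]-.512)<.12)&(abs(P[...,1]+.098)<.08)
q=rect(P,m,.148,.165,"low w")
A=np.c_[q[:,:2]-q[:,:2].mean(0),np.ones(len(q))]; print("slopes",np.linalg.lstsq(A,q[:,2],rcond=None)[0].round(4))
f=P[m&(P[...,2]>.075)&(P[...,2]<.145)&(P[...,0]<.48)]; print("front",len(f),np.percentile(f,[2,50,98],axis=0).round(4).tolist())
```

```text
t15.3 tcp [ 0.5118 -0.0973  0.1212] yaw 87.4 q [ 0.32  0.76 -0.36  1.97  0.52  0.5   1.11] shift [-0.005 -0.01   0.83 ] turn [ 0.0005 -0.0008 -0.0051]
low w 21761 z0.151 c [507.1 -95.8] size [88.7 97. ] ang 87.2
slopes [0.0127 0.0166 0.1515]
front 2327 [[0.4573, -0.1176, 0.0785], [0.4582, -0.0942, 0.1241], [0.4596, -0.0709, 0.1444]]
```

View pics/w5.png

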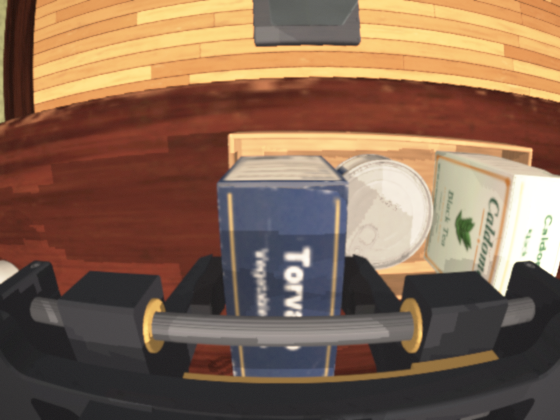

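The wrist view shows the low box held over the right room, with its front face at about (225..350, 160..185). The tin is just right of it at (385,215), and the carton's right corner is visible at (232,140). I'll measure box, wall and tin in this same view.

Run:
```python
from h import *
P=np.load("w5.npz")["P"]
m=box(P,335,440,145,275); q=P[m&(P[...,2]>.038)&(P[...,2]<.05)&(abs(P[...,0]-.508)<.05)&(P[...,1]<.025)]
from scipy.optimize import least_squares
h=cv2.convexHull((q[:,:2]*1000).astype(np.float32))[:,0]; h=h[(h[:,1]>-20)|(h[:,0]<480)]
r=least_squares(lambda c:np.hypot(h[:,0]-c[0],h[:,1]-c[1])-43,[508,-23],loss="soft_l1"); print("tin fit",r.x,abs(r.fun).mean(),np.percentile(q,[1,99],axis=0).round(4).tolist())
w=P[box(P,222,245,128,180)]; w=w[(w[:,2]>.034)&(w[:,2]<.05)]; print("right corner",w.min(0),w.max(0),len(w))
w=P[box(P,225,535,128,155)]; w=w[(w[:,2]>.04)&(w[:,2]<.05)]; print("front rim",w.min(0),w.max(0),len(w))
w=w[w[:,1]<.05]; print(np.polyfit(w[:,1],w[:,0],1))
```

```text
tin fit [507.71083647 -22.58706815] 0.2234721689092648 [[0.4669, -0.0476, 0.0389], [0.548, 0.0182, 0.0444]]
right corner [ 0.44384583 -0.13240011  0.0340072 ] [ 0.46876167 -0.11962998  0.04664069] 318
front rim [ 0.44384583 -0.13196643  0.04005949] [0.45884198 0.11872395 0.04700291] 1800
[0.01619236 0.44960564]
```

step_arm(
  motion=[
    {"dx": 0, "dy": 0, "dz": 0, "wx": 0, "wy": 0, "wz": -0.005, "claw": 44},
    {"dx": 0, "dy": 0, "dz": 0.1, "wx": 0, "wy": 0, "wz": -0.005, "claw": 44},
    {"dx": 0, "dy": 0, "dz": 0.2, "wx": 0, "wy": 0, "wz": -0.005, "claw": 44},
    {"dx": 0, "dy": 0, "dz": 0.25, "wx": 0, "wy": 0, "wz": -0.005, "claw": 44},
    {"dx": 0, "dy": 0, "dz": 0.25, "wx": 0, "wy": 0, "wz": -0.005, "claw": 44},
  ],
)

```text
clock: 15.85
tool_pos: [0.5122, -0.0982, 0.1014]
eef_rot: [0.016, 1.0, 0.0, -0.001]
contact_force: [0.9, 0.1, -1.5]
opening: 0.614
finger_force: 15.0
```

Run:
```python
from h import *
delta(.512,-.0975,.0545,88.2)
```

```text
t15.8 tcp [ 0.5122 -0.0982  0.1014] yaw 88.2 q [ 0.3   0.79 -0.33  1.98  0.55  0.46  1.1 ] shift [0.002 0.009 0.586] turn [ 0.     -0.0006  0.    ]
```

step_arm(
  motion=[
    {"dx": 0, "dy": 0.008, "dz": 0.08, "wx": 0, "wy": 0, "wz": 0, "claw": 44},
    {"dx": 0, "dy": 0.008, "dz": 0.17, "wx": 0, "wy": 0, "wz": 0, "claw": 44},
    {"dx": 0, "dy": 0.008, "dz": 0.26, "wx": 0, "wy": 0, "wz": 0, "claw": 44},
    {"dx": 0, "dy": 0.008, "dz": 0.34, "wx": 0, "wy": 0, "wz": 0, "claw": 44},
    {"dx": 0, "dy": 0.008, "dz": 0.4, "wx": 0, "wy": 0, "wz": 0, "claw": 44},
    {"dx": 0, "dy": 0.008, "dz": 0.4, "wx": 0, "wy": 0, "wz": 0, "claw": 44},
  ],
)

```text
clock: 16.45
tool_pos: [0.5124, -0.0976, 0.0695]
eef_rot: [0.016, 1.0, 0.0, -0.001]
contact_force: [0.2, -0.8, -0.6]
opening: 0.616
finger_force: 15.0
```

step_arm(
  motion=[
    {"dx": 0, "dy": 0, "dz": 0.03, "wx": 0, "wy": 0, "wz": 0, "claw": 44},
    {"dx": 0, "dy": 0, "dz": 0.06, "wx": 0, "wy": 0, "wz": 0, "claw": 44},
    {"dx": 0, "dy": 0, "dz": 0.09, "wx": 0, "wy": 0, "wz": 0, "claw": 44},
    {"dx": 0, "dy": 0, "dz": 0.12, "wx": 0, "wy": 0, "wz": 0, "claw": 44},
    {"dx": 0, "dy": 0, "dz": 0.14, "wx": 0, "wy": 0, "wz": 0, "claw": 44},
    {"dx": 0, "dy": 0, "dz": 0.14, "wx": 0, "wy": 0, "wz": 0, "claw": 44},
  ],
)

```text
clock: 17.05
tool_pos: [0.5127, -0.0977, 0.0589]
eef_rot: [0.016, 1.0, 0.0, -0.0]
contact_force: [0.2, 0.9, -1.9]
opening: 0.618
finger_force: 15.0
```

step_arm(
  motion=[
    {"dx": 0, "dy": 0, "dz": 0.01, "wx": 0, "wy": 0, "wz": 0, "claw": 44},
    {"dx": 0, "dy": 0, "dz": 0.02, "wx": 0, "wy": 0, "wz": 0, "claw": 44},
    {"dx": 0, "dy": 0, "dz": 0.03, "wx": 0, "wy": 0, "wz": 0, "claw": 44},
    {"dx": 0, "dy": 0, "dz": 0.04, "wx": 0, "wy": 0, "wz": 0, "claw": 44},
    {"dx": 0, "dy": 0, "dz": 0.04, "wx": 0, "wy": 0, "wz": 0, "claw": 44},
  ],
)

```text
clock: 17.55
tool_pos: [0.5128, -0.0977, 0.0558]
eef_rot: [0.016, 1.0, 0.0, -0.0]
contact_force: [0.6, -0.1, -0.5]
opening: 0.618
finger_force: 15.0
```

step_arm(
  motion=[
    {"dx": 0, "dy": 0, "dz": 0.005, "wx": 0, "wy": 0, "wz": 0, "claw": 44},
    {"dx": 0, "dy": 0, "dz": 0.01, "wx": 0, "wy": 0, "wz": 0, "claw": 44},
    {"dx": 0, "dy": 0, "dz": 0.015, "wx": 0, "wy": 0, "wz": 0, "claw": 44},
    {"dx": 0, "dy": 0, "dz": 0.015, "wx": 0, "wy": 0, "wz": 0, "claw": 44},
  ],
)

```text
clock: 17.95
tool_pos: [0.5128, -0.0977, 0.0548]
eef_rot: [0.016, 1.0, 0.0, 0.0]
contact_force: [-0.7, 0.3, 0.7]
opening: 0.614
finger_force: 15.0
```

step_arm(
  motion=[
    {"dx": 0, "dy": 0, "dz": 0.006, "wx": 0, "wy": 0, "wz": 0, "claw": 44},
    {"dx": 0, "dy": 0, "dz": 0.012, "wx": 0, "wy": 0, "wz": 0, "claw": 44},
    {"dx": 0, "dy": 0, "dz": 0.012, "wx": 0, "wy": 0, "wz": 0, "claw": 44},
  ],
)

```text
clock: 18.25
tool_pos: [0.5129, -0.0977, 0.0548]
eef_rot: [0.016, 1.0, -0.0, 0.0]
contact_force: [-2.7, -0.9, 11.7]
opening: 0.622
finger_force: 15.0
```

step_arm(
  motion=[
    {"dx": 0, "dy": 0, "dz": -0.004, "wx": 0, "wy": 0, "wz": 0, "claw": 44},
    {"dx": 0, "dy": 0, "dz": -0.004, "wx": 0, "wy": 0, "wz": 0, "claw": 44},
  ],
  force=5,
)

```text
clock: 18.45
tool_pos: [0.5129, -0.0977, 0.0547]
eef_rot: [0.016, 1.0, -0.0, 0.0]
contact_force: [-1.8, 0.4, 7.4]
opening: 0.616
finger_force: 5.0
```

step_arm(
  motion=[
    {"dx": 0, "dy": 0, "dz": 0, "wx": 0, "wy": 0, "wz": 0, "claw": 58},
    {"dx": 0, "dy": 0, "dz": 0, "wx": 0, "wy": 0, "wz": 0, "claw": 66},
    {"dx": 0, "dy": 0, "dz": 0, "wx": 0, "wy": 0, "wz": 0, "claw": 76},
    {"dx": 0, "dy": 0, "dz": 0, "wx": 0, "wy": 0, "wz": 0, "claw": 76},
    {"dx": 0, "dy": 0, "dz": 0, "wx": 0, "wy": 0, "wz": 0, "claw": 76},
  ],
)

```text
clock: 18.95
tool_pos: [0.5128, -0.0977, 0.0539]
eef_rot: [0.016, 1.0, 0.0, -0.0]
contact_force: [0.9, 0.3, -0.0]
opening: 0.863
finger_force: 0.0
```

step_arm(
  motion=[
    {"dx": 0, "dy": 0, "dz": -0.2, "wx": 0, "wy": 0, "wz": 0, "claw": 76},
    {"dx": 0, "dy": 0, "dz": -0.5, "wx": 0, "wy": 0, "wz": 0, "claw": 76},
    {"dx": 0, "dy": 0, "dz": -0.8, "wx": 0, "wy": 0, "wz": 0, "claw": 76},
    {"dx": 0, "dy": 0, "dz": -1, "wx": 0, "wy": 0, "wz": 0, "claw": 76},
  ],
)

```text
clock: 19.35
tool_pos: [0.5132, -0.0977, 0.1354]
eef_rot: [0.016, 1.0, 0.0, 0.001]
contact_force: [0.3, -0.9, -0.6]
opening: 0.859
finger_force: 0.0
```

step_arm(
  motion=[
    {"dx": 0, "dy": 0.3, "dz": -0.4, "wx": 0, "wy": 0, "wz": 0, "claw": 76},
    {"dx": 0, "dy": 0.6, "dz": -0.8, "wx": 0, "wy": 0, "wz": 0, "claw": 76},
    {"dx": 0, "dy": 1, "dz": -1, "wx": 0, "wy": 0, "wz": 0, "claw": 76},
    {"dx": 0, "dy": 1, "dz": -1, "wx": 0, "wy": 0, "wz": 0, "claw": 76},
    {"dx": 0, "dy": 1, "dz": -1, "wx": 0, "wy": 0, "wz": 0, "claw": 76},
  ],
)

```text
clock: 19.85
tool_pos: [0.5153, -0.0174, 0.2143]
eef_rot: [0.015, 1.0, -0.0, 0.0]
contact_force: [0.2, -0.3, -0.7]
opening: 0.862
finger_force: 0.0
```

Run:
```python
from h import *
c,p,d=snap("wrist"); cv2.imwrite("pics/w6.png",p[...,::-1]); P=wcloud(c,d)
for nm,y,z0,z1 in(("tall",.068,.108,.13),("low",-.097,.078,.1)):
    q=rect(P,(abs(P[...,0]-.512)<.065)&(abs(P[...,1]-y)<.045),z0,z1,nm)
    A=np.c_[q[:,:2]-q[:,:2].mean(0),np.ones(len(q))]; print("slopes",np.linalg.lstsq(A,q[:,2],rcond=None)[0].round(4))
q=P[(abs(P[...,0]-.508)<.05)&(abs(P[...,1]+.0226)<.044)&(P[...,2]>.036)&(P[...,2]<.05)]
print("tin",cv2.minEnclosingCircle((q[:,:2]*1000).astype(np.float32)))
A=np.c_[q[:,:2]-q[:,:2].mean(0),np.ones(len(q))]; print("tin slopes",np.linalg.lstsq(A,q[:,2],rcond=None)[0].round(4))
s=get_state();print(s["clock"],s["tool_pos"],s["contact_force"])
```

```text
tall 7823 z0.115 c [514.7  68.3] size [ 61.9 101.7] ang 88.4
slopes [0.0139 0.0311 0.1144]
low 5735 z0.085 c [510.8 -95.8] size [ 51.5 102. ] ang 88.4
slopes [0.0086 0.0112 0.0848]
tin ((508.11090087890625, -22.75963592529297), 43.65275192260742)
tin slopes [ 0.0051 -0.0027  0.0411]
19.9 [ 0.51484274 -0.01860721  0.21364684] [0.13085223 0.61816741 0.76243496]
```

View pics/w6.png

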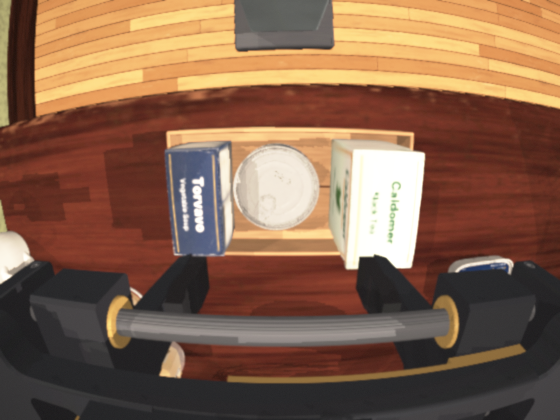

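The wrist view shows the low box at (200,200), the tin at (277,187) and the tall box at (385,205), all upright in the carton. Measured box-top heights are 0.085 and 0.115 m, which match boxes standing on the floor.

```bash
python3 -c "
from plant import workorder; print(workorder.finish_job())"
```

```text
the job is handed in; nothing more can be done
None
```

Both boxes are packed and the job is handed in at about 20 s: the tall box stands in the wider left room, the low box in the right room and the tin between them, all upright on the carton floor; I never touched the mug, sardine tin or soup tin.

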